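# Load a rack of blood tubes into the sampler's loading bay

### The job

Load the teal rack of blood tubes that stands out on the open worktop into the sample loading bay on the right: with the fingertips only, push it gently along the worktop and lengthways in between the guide rails until it is fully home against the end block. Then push the orange retaining arm shut across the mouth behind it. Do not grip or lift anything; the tubes stay down in the rack, and the other things on the worktop stay where they are.

Things in the scene. Friction and masses are not known exactly. Their poses are not given: they have to be found in the camera images.
- rack: Teal plastic tube rack, loose, 62 x 178 x 62 mm (x, y, z), about 0.28 kg loaded. Origin: centre of its underside; y along its length. Solid end plates, outer faces 87 mm from the origin. It slides on the worktop (friction about 0.6); push it low, under 40 mm, as it may tip if pushed sideways near the top. Starts roughly along the lane, beside it. Either end may go in first.
- rack_side (a point): Middle of one long side of the rack, 26 mm up (31 mm from the rack's middle along its -x). The long sides are open, with shelf edges 31 mm from the middle at 24 to 27 mm and 52 to 55 mm height.
- tube_a_lift (a joint): Purple-capped blood tube standing in a hole of the rack, free to be drawn straight up: 0 = resting on the rack's floor, else how far it is lifted (m). Cap 17 mm wide, its top 80 mm above the worktop. Leave it where it is. The tubes stand within 60 mm of the rack's middle along its length.
- tube_b_lift (a joint): The same for a red-capped tube.
- tube_c_lift (a joint): The same for the yellow-capped tube.
- tube_d_lift (a joint): The same for a red-capped tube.
- tube_e_lift (a joint): The same for a purple-capped tube.
- bay: Loading bay fixed to the worktop: two aluminium guide rails 28 mm high and a cream end block (94 mm wide, 68 mm high), the stop. Origin: on the worktop where the rack's origin stands when fully home; +y along the lane into the bay (to the robot's right), x across, z up. Lane 67 mm wide between the rails; no step on its floor. Rails and hinge lie within 63 mm of its middle line.
- bay_mouth (a point): Middle of the bay's mouth on the worktop (bay x = 0, y = -87 mm), where the rails end; here the lane flares to 85 mm, narrowing to 67 mm at y = -30 mm.
- bay_stop (a point): Middle of the foot of the stop face (bay x = 0, y = +87 mm).
- rack_sensor (a joint): Black spring plunger in the middle of the stop face, 16 mm above the worktop: 0 standing out 8 mm, 0.0075 m pressed flush. A rack that is fully home presses it in; it takes under 0.5 N.
- retainer (a joint): Retaining arm, orange plate hinged on an upright pin at the mouth on the bay's +x side (robot's side). Angle in rad: 0 = shut, pointing along the bay's -x across the mouth; it grows as it opens, turning from -x through the bay's -y (1.57) towards +x; limit 2.5. Stays where it is left (friction 0.02 N m). Shut, it leaves the home rack 4 mm of play. Starts open, 1.65 to 1.95.
- retainer_hinge (a point): On the arm's pin axis at worktop height (bay x = +54.5 mm, y = -93.5 mm).
- retainer_tab (a point): Middle of the finger tab at the arm's free end, 81 mm from the pin axis, about 40 mm above the worktop. The arm is 5 mm thick, 93 mm long, 11 to 34 mm above the worktop; the tab, 24 mm long, rises to 52 mm.
- blue_cap_bottle: Bystander: white bottle with a blue cap, 48 x 48 x 98 mm. Origin: centre of its underside.
- stain_bottle: Bystander: small amber bottle with a black cap, 41 x 41 x 80 mm. Origin: centre of its underside.
- vial: Bystander: slim vial with a red cap, 21 x 21 x 80 mm. Origin: centre of its underside.
- timer: Bystander: lab timer, 70 x 66 x 19 mm. Origin: centre of its underside.
- pen: Bystander: blue and white marker pen lying, 17 x 135 x 16 mm (length along its y). Origin: centre of its underside.

How it is judged:
By the outcome, as a careful person would: the job done as asked, in the order asked, and still so for the second after the job is handed in, with the robot touching nothing.
It also fails if it takes over 72 s, if anything falls off the work surface, if the arm or the gripper's body presses on something with over 40 N, if the wrist force passes 120 N, or if a joint passes its speed limit or range.

### The arm

A 7-joint arm with a two-finger parallel gripper is mounted at the origin on a cart in front of the work surface, level with it; the furniture and walls round the work are solid. World frame = base frame: x ahead of the robot, y to its left, z up, the work surface at z = 0. Lengths are in mm, angles in rad, forces in N, time in s.
With the tool pointing down it reaches from about 400 to 875 mm from the base axis. Payload 4.4 kg.
Tool frame: the origin (TCP) lies midway between the tips of the shut fingers; the grasp point (between the pads) lies 19 mm behind it; z points along the fingers, y is the line along which they close (so a half turn about z gives the same grasp; the last joint's range is limited). The gripper opens to 85 mm and grips with 20 to 120 N. Pads are 22 mm wide; open, the fingers measure 114 mm over their backs; the gripper's body (76 mm by 85 mm) begins 54 mm behind the grasp point. The pads swing forward as they close: fully open they stand 13 mm farther back than shut.
Start: joints at [-1.364, 0.628, 0.038, 1.517, -0.027, 0.996, -0.02], TCP at [175.104, 625.984, 231.313] pointing down, gripper open.
Joint ranges: [-3.06, 3.06], [-0.37, 2.12], [-1.25, 1.32], [0.18, 2.47], [-1.1, 4.24], [0.23, 1.98], [-2.94, 2.94]. Speed limits (rad/s): [2.57, 2.57, 3.14, 3.14, 3.14, 3.14, 3.14].

### API

Orientations are given as [roll, pitch, yaw] about the fixed x, y, z axes, in that order (R = Rz(yaw) Ry(pitch) Rx(roll)).
In Python, from cell import ctrl, get_image, get_calibration gives the robot as it stands.
- The arm moves only by the shell command python3 -m creep 'ROWS'. ROWS is JSON, a list of rows, each an object of numbers: "dx", "dy", "dz": the shift along the world's x, y, z normalised to -1 to 1, where 1 is 0.4 m; "rx", "ry", "rz": the turn, a rotation vector about the world's x, y, z normalised to -1 to 1, where 1 is 2 pi rad; "grip": the closure, from -1 (fully open) to 1 (shut). A call has exactly 5 rows; each row is the pose to reach, as a shift and turn from the pose commanded when the call began, turning the shorter way round; what a row does not reach only later rows make up. A row lasts 1/8 s, in which the tool goes at most 62.5 mm and 10.7 degrees, less where a joint would pass 70% of its speed; a pose out of reach is approached as far as the arm can. A call with a number of a shift or a turn outside -1 to 1 is refused whole. A call with a gripper value outside its range is refused whole. The fingers move at their own pace and stop on an object; the grip force is fixed at half the most. Time passes only in rows, so rows that repeat a pose let the fingers close, or fill a call up. It gives the time, the measured TCP pose, the force, the opening and the grip force at its end, in the units of the state.
- ctrl.read_state(): the state, without advancing time (a new reading comes with each control period).
- get_image(name): name is "side" or "top" or "wrist"; returns the picture (400x640x3 uint8, red, green, blue); there is no depth.
- get_calibration(name): a dict with "mtx" (3x3 intrinsics, pixels), "world_from_camera" (4x4, takes a point from camera to world coordinates). Camera axes: x right, y down, z forward; pixel columns grow to the right and rows downward; lengths in mm; the calibration is good to about 2 mm. A picture is of the moment at which its call begins: read the wrist's pose just before it. get_calibration takes no time and is no camera call; for the wrist camera it gives the pose at the moment of the call.
- ctrl.finish_job(): hands the job in; it is judged then, once.
The state is a dict: "clock": time; "qpos": joint angles; "qd": joint speeds; "tau": joint torques, N m; "eef_pos": TCP position; "tool_rot": TCP orientation; "force": force on the tool from outside, world axes, zero at the start; "torque": the same for the moment, N m; "width": finger opening in mm; "gripper_force": force on a finger pad.
Only numpy, scipy, OpenCV 4.12 (cv2) and the standard library are available. Lean on these libraries where they do the work, as an engineer would, in place of code of your own. Each camera call takes 0.05 s, during which the arm holds its last target. There are 200 camera calls.

## Working session

There is one attempt and no reset: what is moved stays moved. The work goes in short steps, Python scripts to look and compute and a shell command to move; the robot and the scene stay as the last step left them, time stands still between calls to the robot, and variables do not carry over. Pictures are saved under pics/ and viewed, at most 10 in all, crops included, and the job is handed in when it is done.

```bash
mkdir -p pics; ls
python3 - <<'E'
from cell import ctrl,get_image,get_calibration
import cv2
for n in("top","side"):
    cv2.imwrite(f"pics/{n}0.png",get_image(n)[:,:,::-1])
    c=get_calibration(n);print(n,c["mtx"],c["world_from_camera"])
s=ctrl.read_state();print(s)
E
```

```text
pics
top [[455.88911618   0.         316.57600535]
 [  0.         455.88911618 198.02342711]
 [  0.           0.           1.        ]] [[ 2.66916551e-02 -9.83150426e-01  1.80839140e-01  1.53402454e+02]
 [-9.99579044e-01 -2.83072769e-02 -6.35864684e-03 -1.05516689e+02]
 [ 1.13705700e-02 -1.80593292e-01 -9.83492132e-01  1.68739770e+03]
 [ 0.00000000e+00  0.00000000e+00  0.00000000e+00  1.00000000e+00]]
side [[391.39987598   0.         322.43587183]
 [  0.         391.39987598 198.05021501]
 [  0.           0.           1.        ]] [[ 8.82381607e-01 -3.09993875e-01  3.53986578e-01  2.95890442e+01]
 [-4.70525284e-01 -5.76608363e-01  6.67928703e-01 -9.45110051e+02]
 [-2.94218568e-03 -7.55927638e-01 -6.54648570e-01  8.76474081e+02]
 [ 0.00000000e+00  0.00000000e+00  0.00000000e+00  1.00000000e+00]]
{'clock': 0.1, 'qpos': array([-1.36380411,  0.62923975,  0.03845572,  1.51828976, -0.02700435,
        0.99628748, -0.01999515]), 'qd': array([ 0.00069598, -0.00433647, -0.00049957, -0.00031636, -0.00043207,
       -0.00017733,  0.0001651 ]), 'tau': array([ 4.81407362e-03, -5.64539945e+01,  1.23122759e+00, -1.93976891e+01,
        1.14162106e-02,  5.36294378e-03,  5.16920522e-05]), 'eef_pos': array([174.94720396, 625.42565088, 230.48327826]), 'tool_rot': array([-3.13988664e+00,  1.96564287e-05,  2.86879358e+00]), 'force': array([ 0.21288812, -0.29526605,  0.32671712]), 'torque': array([-0.01477851, -0.02630462,  0.01834589]), 'gripper_force': 0.0, 'width': 85.44802123398856}
```

View pics/top0.png

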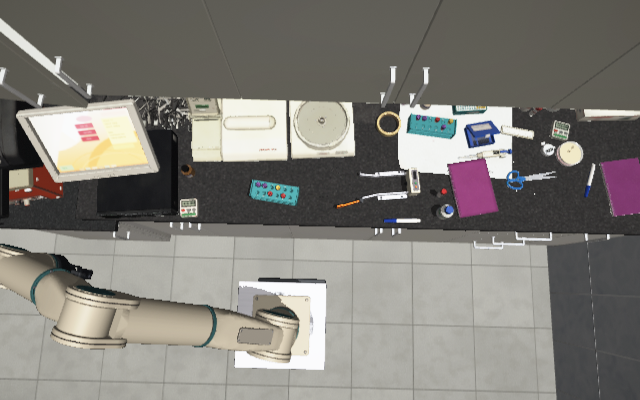

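View pics/side0.png

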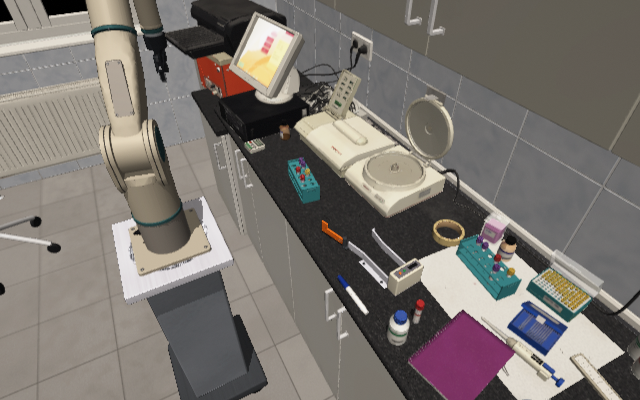

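The top view shows the teal rack at about (274,191). The bay lane runs from about (362,188) to the end block at (413,181), and the orange arm is at (347,204). Pen (402,221), white bottle (446,211), vial (445,191) and timer (188,207) are clear of the lane.

```bash
cat > h.py <<'E'
from cell import ctrl,get_image,get_calibration
import cv2,numpy as np
def ray(c,px,z):
    """pixel(s) -> world points on plane z; c = calibration"""
    M=np.array(c["world_from_camera"]);px=np.atleast_2d(px).astype(float)
    d=(M[:3,:3]@np.linalg.inv(c["mtx"])@np.c_[px,np.ones(len(px))].T).T
    o=M[:3,3];return o+d*((z-o[2])/d[:,2])[:,None]
def hsv(im): return cv2.cvtColor(im,cv2.COLOR_RGB2HSV)
def mask(im,lo,hi): return cv2.inRange(hsv(im),lo,hi)
TEAL=((82,90,60),(98,255,255)); ORANGE=((5,180,150),(20,255,255))
E
python3 - <<'E'
from h import *
im=cv2.imread("pics/top0.png")[:,:,::-1].copy();c=get_calibration("top")
def blobs(m,x0,x1,y0,y1,z):
    k=np.zeros_like(m);k[y0:y1,x0:x1]=m[y0:y1,x0:x1]
    p=np.argwhere(k)[:,::-1];b=cv2.minAreaRect(ray(c,p,z)[:,:2].astype(np.float32));print(len(p),b)
blobs(mask(im,*TEAL),240,310,170,215,58)
blobs(mask(im,*ORANGE),325,375,195,215,30)
for n,p,z in [("block TL",(406,168),68),("TR",(418,168),68),("BR",(421,194),68),("BL",(409,194),68),("railL",(361,173),28),("railR",(361,197),28)]: print(n,ray(c,p,z).round())
cv2.imwrite("pics/top0z.png",cv2.resize(cv2.imread("pics/top0.png")[150:235,235:460],None,fx=3.5,fy=3.5,interpolation=cv2.INTER_CUBIC))
E
```

```text
814 ((470.11199951171875, 39.88644027709961), (178.2698974609375, 71.65744018554688), 82.26461029052734)
42 ((440.12359619140625, -229.81027221679688), (9.038091659545898, 77.46188354492188), 15.819571495056152)
block TL [[ 572. -441.   68.]]
TR [[ 574. -485.   68.]]
BR [[ 477. -494.   68.]]
BL [[ 476. -451.   68.]]
railL [[ 559. -280.   28.]]
railR [[ 467. -281.   28.]]
```

View pics/top0z.png

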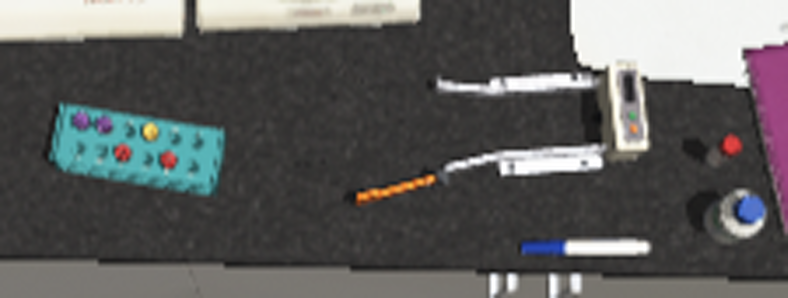

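The zoom confirms it: the rack is tilted about 8° one way, and the lane (mouth at about (513,-280)) tilts slightly the other way. I'll move in for wrist-camera views.

```bash
python3 -m creep '[{"dx":0.35,"dy":-0.68,"dz":0.2,"grip":-1},{"dx":0.35,"dy":-0.68,"dz":0.2,"grip":-1},{"dx":0.35,"dy":-0.68,"dz":0.2,"grip":-1},{"dx":0.35,"dy":-0.68,"dz":0.2,"grip":-1},{"dx":0.35,"dy":-0.68,"dz":0.2,"grip":-1}]'
python3 -m creep '[{"dx":0.28,"dy":-0.7,"dz":0.15,"grip":0},{"dx":0.28,"dy":-0.7,"dz":0.15,"grip":0},{"dx":0.28,"dy":-0.7,"dz":0.15,"grip":0},{"dx":0.28,"dy":-0.7,"dz":0.15,"grip":0},{"dx":0.28,"dy":-0.7,"dz":0.15,"grip":0}]'
cat > w.py <<'E'
from h import *
import sys
s=ctrl.read_state();c=get_calibration("wrist");im=get_image("wrist")
np.savez(f"pics/{sys.argv[1]}.npz",im=im,mtx=c["mtx"],world_from_camera=c["world_from_camera"])
cv2.imwrite(f"pics/{sys.argv[1]}.png",im[:,:,::-1])
print(s["clock"],s["eef_pos"].round(1),s["tool_rot"].round(3),s["width"],c["world_from_camera"].round(2),c["mtx"][0,0])
E
python3 w.py w1
```

```text
0.1 [174.9 625.4 230.5] [-3.14   0.     2.869] 85.44802123398856 [[ 2.7000e-01  9.3000e-01  2.5000e-01  1.1107e+02]
 [ 9.6000e-01 -2.6000e-01 -7.0000e-02  6.4259e+02]
 [-0.0000e+00  2.6000e-01 -9.7000e-01  3.7371e+02]
 [ 0.0000e+00  0.0000e+00  0.0000e+00  1.0000e+00]] 293.5908435955289$[0]: bad value
$[0]: bad value
```

View pics/w1.png

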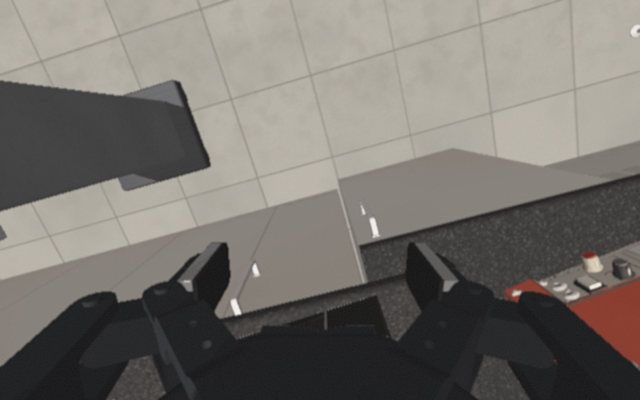

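The wrist camera sits on the robot's side of the gripper and sees the floor and bench edge; the move was refused, so I'll retry with all keys present.

```bash
python3 -m creep '[{"dx":0.35,"dy":-0.68,"dz":0.2,"rx":0,"ry":0,"rz":0,"grip":-1},{"dx":0.35,"dy":-0.68,"dz":0.2,"rx":0,"ry":0,"rz":0,"grip":-1},{"dx":0.35,"dy":-0.68,"dz":0.2,"rx":0,"ry":0,"rz":0,"grip":-1},{"dx":0.35,"dy":-0.68,"dz":0.2,"rx":0,"ry":0,"rz":0,"grip":-1},{"dx":0.35,"dy":-0.68,"dz":0.2,"rx":0,"ry":0,"rz":0,"grip":-1}]'
python3 -c "
from cell import ctrl
s=ctrl.read_state();print(s['clock'],s['eef_pos'],s['tool_rot'])"
```

```text
clock: 0.78
eef_pos: [314.2, 355.2, 310.8]
tool_rot: [3.141, 0.0, 2.869]
force: [0.9, -0.1, 0.6]
width: 85.7
gripper_force: 0.0
0.775 [314.15885795 355.21642127 310.82512691] [3.14148802e+00 1.33229418e-04 2.86874459e+00]
```

```bash
python3 -m creep '[{"dx":0.265,"dy":-0.69,"dz":0.17,"rx":0,"ry":0,"rz":0.043,"grip":0},{"dx":0.265,"dy":-0.69,"dz":0.17,"rx":0,"ry":0,"rz":0.043,"grip":0},{"dx":0.265,"dy":-0.69,"dz":0.17,"rx":0,"ry":0,"rz":0.043,"grip":0},{"dx":0.265,"dy":-0.69,"dz":0.17,"rx":0,"ry":0,"rz":0.043,"grip":0},{"dx":0.265,"dy":-0.69,"dz":0.17,"rx":0,"ry":0,"rz":0.043,"grip":0}]'
python3 w.py w2
python3 -m creep '[{"dx":0,"dy":-0.65,"dz":0,"rx":0,"ry":0,"rz":0,"grip":0},{"dx":0,"dy":-0.65,"dz":0,"rx":0,"ry":0,"rz":0,"grip":0},{"dx":0,"dy":-0.65,"dz":0,"rx":0,"ry":0,"rz":0,"grip":0},{"dx":0,"dy":-0.65,"dz":0,"rx":0,"ry":0,"rz":0,"grip":0},{"dx":0,"dy":-0.65,"dz":0,"rx":0,"ry":0,"rz":0,"grip":0}]'
python3 w.py w3
python3 -c "
import cv2,numpy as np
a=cv2.imread('pics/w2.png');b=cv2.imread('pics/w3.png');cv2.imwrite('pics/w23.png',cv2.resize(np.vstack([a[:300],b[:300]]),None,fx=1,fy=1))"
```

```text
clock: 1.4
eef_pos: [419.8, 79.0, 379.0]
tool_rot: [3.141, 0.001, 3.138]
force: [1.6, 0.6, 0.1]
width: 42.6
gripper_force: 0.0
1.4 [419.8  79.  379. ] [3.141e+00 1.000e-03 3.138e+00] 42.626836227524294 [[ 0.0000e+00  9.7000e-01  2.6000e-01  3.5336e+02]
 [ 1.0000e+00 -0.0000e+00 -0.0000e+00  7.8510e+01]
 [ 0.0000e+00  2.6000e-01 -9.7000e-01  5.2219e+02]
 [ 0.0000e+00  0.0000e+00  0.0000e+00  1.0000e+00]] 293.5908435955289
clock: 2.08
eef_pos: [418.3, -183.2, 378.4]
tool_rot: [-3.14, -0.0, 3.131]
force: [-0.5, 0.7, -0.5]
width: 42.8
gripper_force: 0.0
2.075 [ 418.3 -183.2  378.4] [-3.14  -0.     3.131] 42.79792530992125 [[ 1.0000e-02  9.7000e-01  2.6000e-01  3.5203e+02]
 [ 1.0000e+00 -1.0000e-02 -0.0000e+00 -1.8282e+02]
 [-0.0000e+00  2.6000e-01 -9.7000e-01  5.2162e+02]
 [ 0.0000e+00  0.0000e+00  0.0000e+00  1.0000e+00]] 293.5908435955289
```

View pics/w23.png

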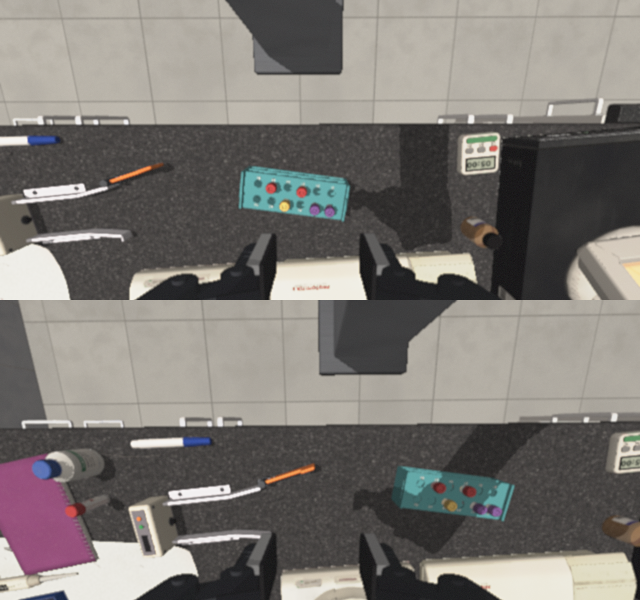

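w2 shows the rack at about (295,193), w3 the bay rails from about (263,185)/(262,235) to the stop near (173,215), and the orange arm from about (265,183) to (314,167). Zooming in on the bay.

```bash
cat > rack.py <<'E'
from h import *
def rack(f,roi):
    d=np.load(f"pics/{f}.npz");x0,x1,y0,y1=roi
    m=mask(d["im"],*TEAL);k=np.zeros_like(m);k[y0:y1,x0:x1]=m[y0:y1,x0:x1]
    k=cv2.morphologyEx(k,cv2.MORPH_OPEN,np.ones((3,3)))
    b=cv2.boxPoints(cv2.minAreaRect(ray(d,np.argwhere(k)[:,::-1],62)[:,:2].astype(np.float32)))
    o=b[np.argsort(b[:,0])];far=o[2:];near=o[:2]
    far=far[np.argsort(-far[:,1])];u=far[1]-far[0];L=np.linalg.norm(u);u/=L   # u heads to -y
    n=np.array([u[1],-u[0]]);  n=n if n[0]<0 else -n
    c=far.mean(0)+31*n
    print("rack centre",c.round(1),"heading dx/dy angle deg",np.degrees(np.arctan2(u[0],-u[1])).round(2),"L",L.round(1),"W",abs((near-far[0])@n).max().round(1))
if __name__=="__main__":
    import sys; rack(sys.argv[1],list(map(int,sys.argv[2:6])))
E
python3 rack.py w2 225 360 150 235; python3 rack.py w3 385 525 150 235
python3 -c "
import cv2
a=cv2.imread('pics/w3.png');cv2.imwrite('pics/w3z.png',cv2.resize(a[140:270,125:325],None,fx=4,fy=4,interpolation=cv2.INTER_CUBIC))"
```

```text
rack centre [469.9  39.8] heading dx/dy angle deg -7.64 L 174.0 W 68.5
rack centre [469.1  31.4] heading dx/dy angle deg -7.98 L 189.3 W 64.9
```

View pics/w3z.png

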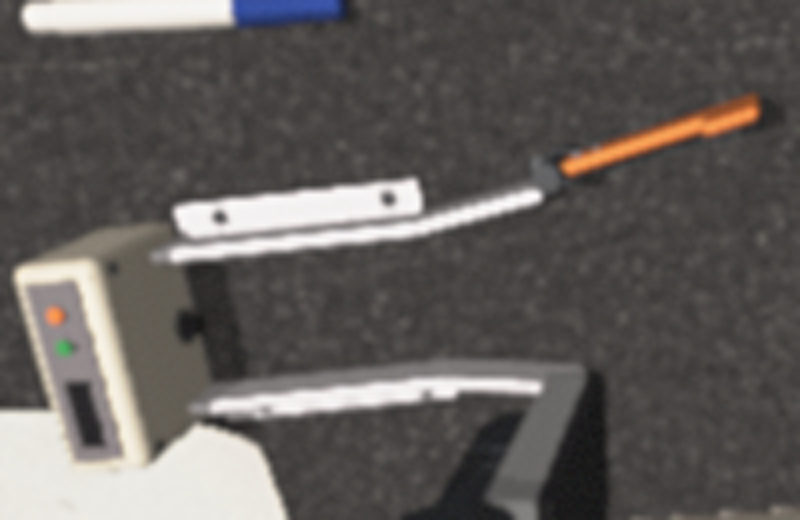

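The zoom shows the stop face top edge running (98,265)–(147,460), near rail inner top edge (170,262)–(400,238) flaring to (540,200), and far rail foot (215,388)–(435,362). Hinge is at about (550,172), and the orange arm runs out to (760,105).

Run:
```python
from h import *
d=np.load("pics/w3.npz")
P=lambda p,z: ray(d,np.array(p)/4+[125,140],z)[0,:2]
def ln(a,b,n):
    u=(b-a); print(n,a.round(1),b.round(1),"len",np.linalg.norm(u).round(1),"ang",np.degrees(np.arctan2(u[0],-u[1])).round(2))
ln(P((400,240),28),P((172,262),28),"near rail inner top")
ln(P((540,201),28),P((400,240),28),"near flare")
ln(P((435,362),0),P((215,388),0),"far rail foot")
ln(P((445,378),28),P((215,403),28),"far rail top inner")
ln(P((98,265),68),P((147,460),68),"stop face top")
ln(P((212,405),0),P((212,405),0),"stop foot far")
ln(P((583,368),0),P((583,372),28),"far mouth")
ln(P((565,165),34),P((755,112),34),"arm lower z34")
ln(P((750,97),52),P((760,97),52),"tab top")
# bay axis guess from stop edge
m=(P((98,265),68)+P((147,460),68))/2;print("stop mid",m)
im=d["im"];mk=mask(im,*ORANGE);k=np.zeros_like(mk);k[160:190,262:322]=mk[160:190,262:322]
print(cv2.minAreaRect(ray(d,np.argwhere(k)[:,::-1],34)[:,:2].astype(np.float32)))
```

```text
near rail inner top [ 484.6 -346.6] [ 493.6 -447.5] len 101.3 ang 5.12
near flare [ 467.7 -284.5] [ 484.6 -346.6] len 64.4 ang 15.2
far rail foot [ 552.1 -344.8] [ 564.4 -450.8] len 106.8 ang 6.59
far rail top inner [ 549.1 -332.2] [ 560.2 -437.4] len 105.8 ang 6.06
stop face top [ 483.1 -456.1] [ 569.  -448.9] len 86.1 ang 94.79
stop foot far [ 573.1 -453.4] [ 573.1 -453.4] len 0.0 ang 180.0
far mouth [ 555.8 -274.8] [ 546.7 -269.9] len 10.2 ang -118.21
arm lower z34 [ 450.8 -271.7] [ 428.9 -191. ] len 83.6 ang -164.88
tab top [ 420.  -192.6] [ 420.1 -188.6] len 4.0 ang 179.45
stop mid [ 526.04674049 -452.51947443]
((428.0007019042969, -202.29637145996094), (0.5303784608840942, 17.50296401977539), 17.93624496459961)
```

```bash
python3 -m creep '[{"dx":-0.028,"dy":0.548,"dz":-0.4,"rx":0,"ry":0,"rz":0.0167,"grip":0},{"dx":-0.028,"dy":0.548,"dz":-0.4,"rx":0,"ry":0,"rz":0.0167,"grip":0},{"dx":-0.028,"dy":0.548,"dz":-0.4,"rx":0,"ry":0,"rz":0.0167,"grip":0},{"dx":-0.028,"dy":0.548,"dz":-0.4,"rx":0,"ry":0,"rz":0.0167,"grip":0},{"dx":-0.028,"dy":0.548,"dz":-0.4,"rx":0,"ry":0,"rz":0.0167,"grip":0}]'
python3 w.py w4; python3 rack.py w4 100 600 100 330
```

```text
clock: 2.75
eef_pos: [405.9, 44.9, 216.6]
tool_rot: [3.14, -0.004, -3.032]
force: [0.2, -0.1, -0.5]
width: 42.5
gripper_force: 0.0
2.75 [405.9  44.9 216.6] [ 3.14  -0.004 -3.032] 42.514379731089164 [[-1.1000e-01  9.6000e-01  2.5000e-01  3.4057e+02]
 [ 9.9000e-01  1.1000e-01  3.0000e-02  3.6950e+01]
 [ 0.0000e+00  2.5000e-01 -9.7000e-01  3.6009e+02]
 [ 0.0000e+00  0.0000e+00  0.0000e+00  1.0000e+00]] 293.5908435955289
rack centre [469.4  39. ] heading dx/dy angle deg -6.8 L 173.9 W 75.6
```

View pics/w4.png

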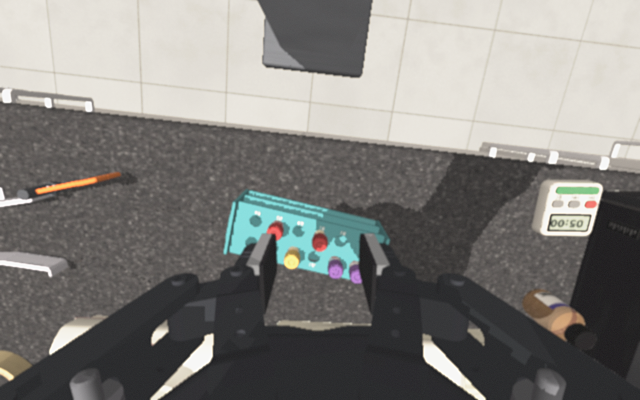

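w4 confirms the rack at about (310,235) with the gripper positioned on the robot side of it, at (469,39). I'll descend and push sideways.

```bash
python3 -m creep '[{"dx":0,"dy":-0.02,"dz":-0.15,"rx":0,"ry":0,"rz":-0.002,"grip":0},{"dx":0,"dy":-0.02,"dz":-0.3,"rx":0,"ry":0,"rz":-0.002,"grip":0},{"dx":0,"dy":-0.02,"dz":-0.42,"rx":0,"ry":0,"rz":-0.002,"grip":0},{"dx":0,"dy":-0.02,"dz":-0.507,"rx":0,"ry":0,"rz":-0.002,"grip":0},{"dx":0,"dy":-0.02,"dz":-0.507,"rx":0,"ry":0,"rz":-0.002,"grip":0}]'
python3 -m creep '[{"dx":0.01,"dy":0,"dz":0,"rx":0,"ry":0,"rz":0,"grip":0},{"dx":0.02,"dy":0,"dz":0,"rx":0,"ry":0,"rz":0,"grip":0},{"dx":0.03,"dy":0,"dz":0,"rx":0,"ry":0,"rz":0,"grip":0},{"dx":0.04,"dy":0,"dz":0,"rx":0,"ry":0,"rz":0,"grip":0},{"dx":0.05,"dy":0,"dz":0,"rx":0,"ry":0,"rz":0,"grip":0}]'
```

```text
clock: 3.42
eef_pos: [414.1, 33.1, 21.7]
tool_rot: [3.14, -0.008, -3.052]
force: [-0.2, -0.3, -0.2]
width: 42.8
gripper_force: 0.0
clock: 4.05
eef_pos: [432.7, 33.4, 22.5]
tool_rot: [3.139, -0.01, -3.053]
force: [-1.4, -1.0, 1.4]
width: 43.0
gripper_force: 0.7
```

Height stayed at 22 mm (near the reach limit), so I'll back off, lower, and resume.

```bash
python3 -m creep '[{"dx":-0.02,"dy":0,"dz":0,"rx":0,"ry":0,"rz":0,"grip":0},{"dx":-0.03,"dy":0,"dz":0,"rx":0,"ry":0,"rz":0,"grip":0},{"dx":-0.03,"dy":0,"dz":-0.01,"rx":0,"ry":0,"rz":0,"grip":0},{"dx":-0.03,"dy":0,"dz":-0.02,"rx":0,"ry":0,"rz":0,"grip":0},{"dx":-0.03,"dy":0,"dz":-0.02,"rx":0,"ry":0,"rz":0,"grip":0}]'
python3 w.py w5; python3 rack.py w5 60 600 100 330
```

```text
clock: 4.68
eef_pos: [420.6, 33.2, 13.7]
tool_rot: [3.14, -0.011, -3.052]
force: [-0.2, -0.9, -0.5]
width: 42.7
gripper_force: 0.0
4.675 [420.6  33.2  13.7] [ 3.14  -0.011 -3.052] 42.661075263672316 [[-9.0000e-02  9.6000e-01  2.5000e-01  3.5601e+02]
 [ 1.0000e+00  9.0000e-02  2.0000e-02  2.6630e+01]
 [ 0.0000e+00  2.5000e-01 -9.7000e-01  1.5758e+02]
 [ 0.0000e+00  0.0000e+00  0.0000e+00  1.0000e+00]] 293.5908435955289
rack centre [400.3  30.9] heading dx/dy angle deg 5.09 L 118.6 W 26.6
```

View pics/w5.png

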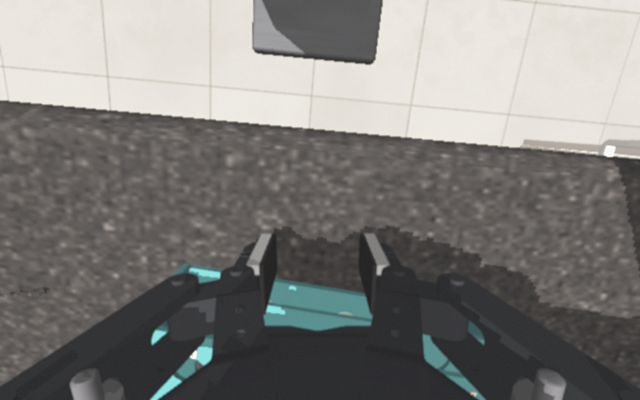

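w5 shows the fingertips low in front of the rack's near side (edge around row 265-310). Continue pushing, slowly.

```bash
python3 -m creep '[{"dx":0.01,"dy":0,"dz":0,"rx":0,"ry":0,"rz":0,"grip":0},{"dx":0.02,"dy":0,"dz":0,"rx":0,"ry":0,"rz":0,"grip":0},{"dx":0.03,"dy":0,"dz":0,"rx":0,"ry":0,"rz":0,"grip":0},{"dx":0.04,"dy":0,"dz":0,"rx":0,"ry":0,"rz":0,"grip":0},{"dx":0.05,"dy":0,"dz":0,"rx":0,"ry":0,"rz":0,"grip":0}]'
python3 -m creep '[{"dx":-0.02,"dy":0,"dz":0,"rx":0,"ry":0,"rz":0,"grip":0},{"dx":-0.04,"dy":0,"dz":0,"rx":0,"ry":0,"rz":0,"grip":0},{"dx":-0.04,"dy":0,"dz":0.15,"rx":0,"ry":0,"rz":0,"grip":0},{"dx":-0.04,"dy":0,"dz":0.3,"rx":0,"ry":0,"rz":0,"grip":0},{"dx":-0.04,"dy":0,"dz":0.45,"rx":0,"ry":0,"rz":0,"grip":0}]'
python3 w.py w6; python3 rack.py w6 60 600 100 330
```

```text
clock: 5.35
eef_pos: [440.5, 33.2, 14.1]
tool_rot: [3.14, -0.011, -3.052]
force: [-1.0, -0.3, 0.7]
width: 42.8
gripper_force: 0.0
clock: 5.98
eef_pos: [423.4, 33.3, 195.4]
tool_rot: [3.139, -0.012, -3.053]
force: [1.8, 2.0, 0.2]
width: 42.7
gripper_force: 0.0
5.975 [423.4  33.3 195.4] [ 3.139 -0.012 -3.053] 42.671469027545875 [[-9.0000e-02  9.7000e-01  2.5000e-01  3.5900e+02]
 [ 1.0000e+00  9.0000e-02  2.0000e-02  2.6680e+01]
 [ 0.0000e+00  2.5000e-01 -9.7000e-01  3.3939e+02]
 [ 0.0000e+00  0.0000e+00  0.0000e+00  1.0000e+00]] 293.5908435955289
rack centre [482.9  41.1] heading dx/dy angle deg -2.57 L 173.3 W 73.9
```

```bash
python3 -m creep '[{"dx":0.1,"dy":0.27,"dz":0.26,"rx":0,"ry":0,"rz":-0.125,"grip":0},{"dx":0.1,"dy":0.27,"dz":0.26,"rx":0,"ry":0,"rz":-0.125,"grip":0},{"dx":0.1,"dy":0.27,"dz":0.26,"rx":0,"ry":0,"rz":-0.125,"grip":0},{"dx":0.1,"dy":0.27,"dz":0.26,"rx":0,"ry":0,"rz":-0.125,"grip":0},{"dx":0.1,"dy":0.27,"dz":0.26,"rx":0,"ry":0,"rz":-0.125,"grip":0}]'
python3 -m creep '[{"dx":0.03,"dy":0.1,"dz":0,"rx":0,"ry":0,"rz":-0.125,"grip":-0.2},{"dx":0.03,"dy":0.1,"dz":0,"rx":0,"ry":0,"rz":-0.125,"grip":-0.2},{"dx":0.03,"dy":0.1,"dz":0,"rx":0,"ry":0,"rz":-0.125,"grip":-0.2},{"dx":0.03,"dy":0.1,"dz":0,"rx":0,"ry":0,"rz":-0.125,"grip":-0.2},{"dx":0.03,"dy":0.1,"dz":0,"rx":0,"ry":0,"rz":-0.125,"grip":-0.2}]'
python3 w.py w7
```

```text
clock: 6.65
eef_pos: [464.0, 141.9, 297.3]
tool_rot: [3.14, -0.011, 2.444]
force: [-0.1, 0.6, -0.5]
width: 42.8
gripper_force: 0.0
clock: 7.28
eef_pos: [476.0, 181.2, 297.3]
tool_rot: [3.141, -0.011, 1.66]
force: [-0.1, -0.4, 0.4]
width: 51.3
gripper_force: 0.0
7.275 [476.  181.2 297.3] [ 3.141 -0.011  1.66 ] 51.30888558204605 [[ 1.0000e+00  9.0000e-02  2.0000e-02  4.6911e+02]
 [ 9.0000e-02 -9.6000e-01 -2.5000e-01  2.4390e+02]
 [ 0.0000e+00  2.5000e-01 -9.7000e-01  4.4129e+02]
 [ 0.0000e+00  0.0000e+00  0.0000e+00  1.0000e+00]] 293.5908435955289
```

View pics/w7.png

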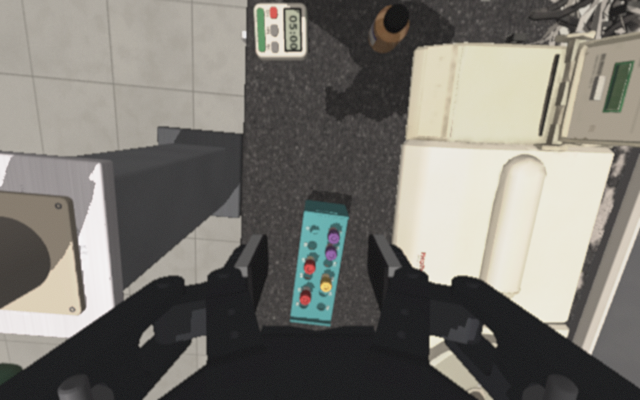

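w7 shows the rack whole: its +y end top edge runs about (305,212)–(349,214), its other end (291,320)–(332,324).

```bash
cat > rack2.py <<'E'
from h import *
import sys
def lanex(y): return 517.8+.0945*(-345-y)
d=np.load(f"pics/{sys.argv[1]}.npz");x0,x1,y0,y1=map(int,sys.argv[2:6])
m=mask(d["im"],(82,90,110),(98,255,255));k=np.zeros_like(m);k[y0:y1,x0:x1]=m[y0:y1,x0:x1]
k=cv2.morphologyEx(k,cv2.MORPH_CLOSE,np.ones((15,15)));k=cv2.morphologyEx(k,cv2.MORPH_OPEN,np.ones((5,5)))
w=ray(d,np.argwhere(k)[:,::-1],62)[:,:2]
r=cv2.minAreaRect(w.astype(np.float32));b=cv2.boxPoints(r);b=b[np.argsort(b[:,1])]
A,B=b[:2].mean(0),b[2:].mean(0);u=A-B
print("centre",np.round(r[0],1),"size",np.round(r[1],1),"heading",np.degrees(np.arctan2(u[0],-u[1])).round(2),"lane x off",(r[0][0]-lanex(r[0][1])).round(1),"+y end mid",B.round(1),"-y end mid",A.round(1))
E
python3 rack2.py w7 270 370 190 335
python3 - <<'E'
from h import *
d=np.load("pics/w7.npz");print(ray(d,[(305,212),(349,214),(332,324),(291,320)],62)[:,:2].round(1))
E
```

```text
[[462.8 127.4]
 [522.3 129.9]
 [517.  -43.5]
 [455.4 -42.1]]Traceback (most recent call last):
  File "rack2.py", line 10, in <module>
    print("centre",np.round(r[0],1),"size",np.round(r[1],1),"heading",np.degrees(np.arctan2(u[0],-u[1])).round(2),"lane x off",(r[0][0]-lanex(r[0][1])).round(1),"+y end mid",B.round(1),"-y end mid",A.round(1))
                                                                                                                               ^^^^^^^^^^^^^^^^^^^^^^^^^^^^^^
AttributeError: 'float' object has no attribute 'round'
```

Rack now heads -2.1° with its centre about 8 mm beyond the lane line. Pushing its +y end with both fingertips square to the lane will turn it the rest of the way, and I can steer the remaining sideways offset while pushing.

```bash
sed -i 's/(r\[0\]\[0\]-lanex(r\[0\]\[1\])).round(1)/round(r[0][0]-lanex(r[0][1]),1)/' rack2.py; python3 rack2.py w7 270 370 190 335
python3 -m creep '[{"dx":0.033,"dy":-0.04,"dz":-0.15,"rx":0,"ry":0,"rz":0,"grip":0.2},{"dx":0.033,"dy":-0.04,"dz":-0.3,"rx":0,"ry":0,"rz":0,"grip":0.2},{"dx":0.033,"dy":-0.04,"dz":-0.45,"rx":0,"ry":0,"rz":0,"grip":0.2},{"dx":0.033,"dy":-0.04,"dz":-0.6,"rx":0,"ry":0,"rz":0,"grip":0.2},{"dx":0.033,"dy":-0.04,"dz":-0.705,"rx":0,"ry":0,"rz":0,"grip":0.2}]'
python3 -m creep '[{"dx":0,"dy":-0.02,"dz":0,"rx":0,"ry":0,"rz":0,"grip":0.2},{"dx":0,"dy":-0.04,"dz":0,"rx":0,"ry":0,"rz":0,"grip":0.2},{"dx":0,"dy":-0.06,"dz":0,"rx":0,"ry":0,"rz":0,"grip":0.2},{"dx":0,"dy":-0.08,"dz":0,"rx":0,"ry":0,"rz":0,"grip":0.2},{"dx":0,"dy":-0.1,"dz":0,"rx":0,"ry":0,"rz":0,"grip":0.2}]'
```

```text
centre [487.2  43. ] size [175.9  59.6] heading -2.65 lane x off 6.0 +y end mid [491.2 130.8] -y end mid [483.1 -44.9]
clock: 7.95
eef_pos: [487.8, 164.6, 13.0]
tool_rot: [-3.139, -0.007, 1.665]
force: [0.3, -0.8, -0.8]
width: 34.2
gripper_force: 0.0
clock: 8.57
eef_pos: [490.2, 124.9, 16.7]
tool_rot: [3.139, -0.01, 1.661]
force: [-0.1, 1.4, 0.7]
width: 34.3
gripper_force: 0.0
```

```bash
python3 -m creep '[{"dx":0,"dy":-0.02,"dz":-0.003,"rx":0,"ry":0,"rz":0,"grip":0.2},{"dx":0,"dy":-0.04,"dz":-0.003,"rx":0,"ry":0,"rz":0,"grip":0.2},{"dx":0,"dy":-0.06,"dz":-0.003,"rx":0,"ry":0,"rz":0,"grip":0.2},{"dx":0,"dy":-0.08,"dz":-0.003,"rx":0,"ry":0,"rz":0,"grip":0.2},{"dx":0,"dy":-0.1,"dz":-0.003,"rx":0,"ry":0,"rz":0,"grip":0.2}]'
python3 - <<'E'
from h import *
cv2.imwrite("pics/t8.png",get_image("top")[:,:,::-1]);cv2.imwrite("pics/s8.png",get_image("side")[:,:,::-1])
a=cv2.imread("pics/t8.png")[150:235,235:460];b=cv2.imread("pics/s8.png")[130:290,260:460]
cv2.imwrite("pics/t8z.png",np.vstack([cv2.resize(a,(640,242)),cv2.resize(b[20:130],(640,352))]))
E
```

```text
clock: 9.2
eef_pos: [489.8, 84.6, 14.8]
tool_rot: [3.14, -0.01, 1.66]
force: [-0.8, 1.0, -0.7]
width: 34.1
gripper_force: 0.0
```

View pics/t8z.png

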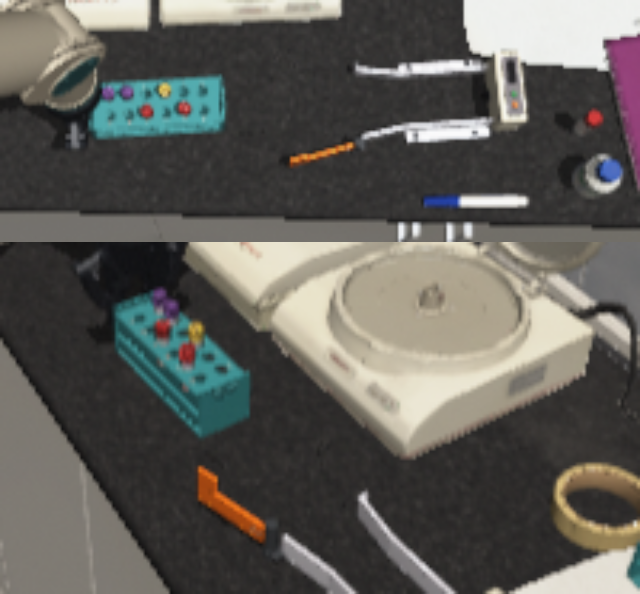

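The top view shows the rack lined up with the lane heading and the gripper behind it; the arm, bay and bystanders are untouched. That's my last viewed picture, so I'll measure by code from here.

```bash
cat > topm.py <<'E'
from h import *
import sys
def lanex(y): return 517.8+.0945*(-345-y)
c=get_calibration("top");im=get_image("top");cv2.imwrite(f"pics/{sys.argv[1]}.png",im[:,:,::-1])
x0,x1=map(int,sys.argv[2:4])
m=mask(im,(82,90,60),(98,255,255));k=np.zeros_like(m);k[165:220,x0:x1]=m[165:220,x0:x1]
k=cv2.morphologyEx(k,cv2.MORPH_CLOSE,np.ones((5,5)))
n,l,s,_=cv2.connectedComponentsWithStats(k);i=1+s[1:,4].argmax();k=l==i;print("bbox",s[i])
cols=np.arange(s[i][0]+3,s[i][0]+s[i][2]-3)
cols=[q for q in cols if k[:,q].sum()>=15]
far=ray(c,[(q,np.argmax(k[:,q])-.5) for q in cols],62)[:,:2]
near=ray(c,[(q,k.shape[0]-np.argmax(k[::-1,q])-.5) for q in cols],0)[:,:2]
for nm,e,o in(("far",far,-31),("near",near,31)):
    p=np.polyfit(e[:,1],e[:,0],1);r=e[:,0]-np.polyval(p,e[:,1]);g=abs(r)<3;p=np.polyfit(e[g,1],e[g,0],1)
    ym=e[:,1].mean();print(nm,"heading",np.degrees(np.arctan(-p[0])).round(2),"mid line x",(np.polyval(p,ym)+o).round(1),"at y",ym.round(0),"lane off",(np.polyval(p,ym)+o-lanex(ym)).round(1),len(cols))
rows=np.argwhere(k.any(1))[:,0];rows=rows[4:-6]
e=ray(c,[(k.shape[1]-np.argmax(k[r,::-1])-.5,r) for r in rows],62)[:,:2];print("-y end y",np.median(e[:,1]).round(1))
E
python3 topm.py t9 255 345
```

```text
bbox [267 177  48  22 898]
far heading 5.15 mid line x 495.2 at y -19.0 lane off 8.2 42
near heading 4.64 mid line x 495.5 at y -18.0 lane off 8.6 42
-y end y -107.3
```

```bash
for i in 1; do :; done
python3 -m creep '[{"dx":0.001,"dy":-0.025,"dz":0,"rx":0,"ry":0,"rz":0,"grip":0.2},{"dx":0.002,"dy":-0.05,"dz":0,"rx":0,"ry":0,"rz":0,"grip":0.2},{"dx":0.003,"dy":-0.075,"dz":0,"rx":0,"ry":0,"rz":0,"grip":0.2},{"dx":0.004,"dy":-0.1,"dz":0,"rx":0,"ry":0,"rz":0,"grip":0.2},{"dx":0.005,"dy":-0.125,"dz":0,"rx":0,"ry":0,"rz":0,"grip":0.2}]'
python3 -m creep '[{"dx":0.001,"dy":-0.025,"dz":0,"rx":0,"ry":0,"rz":0,"grip":0.2},{"dx":0.002,"dy":-0.05,"dz":0,"rx":0,"ry":0,"rz":0,"grip":0.2},{"dx":0.003,"dy":-0.075,"dz":0,"rx":0,"ry":0,"rz":0,"grip":0.2},{"dx":0.004,"dy":-0.1,"dz":0,"rx":0,"ry":0,"rz":0,"grip":0.2},{"dx":0.005,"dy":-0.125,"dz":0,"rx":0,"ry":0,"rz":0,"grip":0.2}]'
python3 topm.py t10 265 400
```

```text
clock: 9.98
eef_pos: [491.8, 34.5, 14.9]
tool_rot: [3.14, -0.01, 1.66]
force: [-0.9, 1.2, -0.6]
width: 34.2
gripper_force: 0.0
clock: 10.6
eef_pos: [493.8, -15.4, 14.9]
tool_rot: [3.14, -0.01, 1.66]
force: [0.5, 1.8, -0.3]
width: 34.3
gripper_force: 0.0
bbox [294 176  48  22 861]
far heading 4.86 mid line x 500.2 at y -125.0 lane off 3.2 38
near heading 5.3 mid line x 500.5 at y -127.0 lane off 3.3 38
-y end y -205.6
```

```bash
python3 -m creep '[{"dx":0.001,"dy":-0.025,"dz":0,"rx":0,"ry":0,"rz":0,"grip":0.2},{"dx":0.002,"dy":-0.05,"dz":0,"rx":0,"ry":0,"rz":0,"grip":0.2},{"dx":0.003,"dy":-0.075,"dz":0,"rx":0,"ry":0,"rz":0,"grip":0.2},{"dx":0.005,"dy":-0.1,"dz":0,"rx":0,"ry":0,"rz":0,"grip":0.2},{"dx":0.006,"dy":-0.125,"dz":0,"rx":0,"ry":0,"rz":0,"grip":0.2}]'
python3 -m creep '[{"dx":0.002,"dy":-0.02,"dz":0,"rx":0,"ry":0,"rz":0,"grip":0.2},{"dx":0.004,"dy":-0.04,"dz":0,"rx":0,"ry":0,"rz":0,"grip":0.2},{"dx":0.006,"dy":-0.06,"dz":0,"rx":0,"ry":0,"rz":0,"grip":0.2},{"dx":0.007,"dy":-0.08,"dz":0,"rx":0,"ry":0,"rz":0,"grip":0.2},{"dx":0.009,"dy":-0.1,"dz":0,"rx":0,"ry":0,"rz":0,"grip":0.2}]'
python3 topm.py t11 290 420
```

```text
clock: 11.28
eef_pos: [496.2, -65.5, 14.8]
tool_rot: [3.14, -0.01, 1.66]
force: [0.7, 1.1, -1.0]
width: 34.2
gripper_force: 0.0
clock: 11.9
eef_pos: [499.8, -105.2, 14.9]
tool_rot: [3.14, -0.01, 1.661]
force: [-0.4, 1.9, 0.5]
width: 34.7
gripper_force: 0.0
bbox [318 175  48  22 841]
far heading 4.28 mid line x 506.3 at y -214.0 lane off 0.8 37
near heading 5.66 mid line x 507.0 at y -220.0 lane off 1.1 37
-y end y -293.2
```

```bash
python3 -m creep '[{"dx":0.001,"dy":-0.02,"dz":0,"rx":0,"ry":0,"rz":0,"grip":0.2},{"dx":0.003,"dy":-0.04,"dz":0,"rx":0,"ry":0,"rz":0,"grip":0.2},{"dx":0.005,"dy":-0.06,"dz":0,"rx":0,"ry":0,"rz":0,"grip":0.2},{"dx":0.007,"dy":-0.08,"dz":0,"rx":0,"ry":0,"rz":0,"grip":0.2},{"dx":0.008,"dy":-0.1,"dz":0,"rx":0,"ry":0,"rz":0,"grip":0.2}]'
python3 -m creep '[{"dx":0.002,"dy":-0.02,"dz":0,"rx":0,"ry":0,"rz":0,"grip":0.2},{"dx":0.004,"dy":-0.04,"dz":0,"rx":0,"ry":0,"rz":0,"grip":0.2},{"dx":0.006,"dy":-0.06,"dz":0,"rx":0,"ry":0,"rz":0,"grip":0.2},{"dx":0.007,"dy":-0.08,"dz":0,"rx":0,"ry":0,"rz":0,"grip":0.2},{"dx":0.009,"dy":-0.1,"dz":0,"rx":0,"ry":0,"rz":0,"grip":0.2}]'
python3 topm.py t12 310 440
```

```text
clock: 12.58
eef_pos: [503.1, -145.3, 14.8]
tool_rot: [3.14, -0.01, 1.66]
force: [0.5, 1.3, -1.0]
width: 34.0
gripper_force: 0.0
clock: 13.2
eef_pos: [506.6, -185.2, 14.8]
tool_rot: [3.14, -0.01, 1.66]
force: [0.1, 1.0, -0.9]
width: 33.8
gripper_force: 0.0
bbox [340 175  48  21 792]
far heading 4.47 mid line x 511.4 at y -298.0 lane off -2.0 35
near heading 7.2 mid line x 515.7 at y -306.0 lane off 1.6 35
-y end y -373.6
```

```bash
python3 -m creep '[{"dx":0.002,"dy":-0.02,"dz":0,"rx":0,"ry":0,"rz":0,"grip":0.2},{"dx":0.004,"dy":-0.04,"dz":0,"rx":0,"ry":0,"rz":0,"grip":0.2},{"dx":0.006,"dy":-0.06,"dz":0,"rx":0,"ry":0,"rz":0,"grip":0.2},{"dx":0.008,"dy":-0.08,"dz":0,"rx":0,"ry":0,"rz":0,"grip":0.2},{"dx":0.009,"dy":-0.1,"dz":0,"rx":0,"ry":0,"rz":0,"grip":0.2}]'
python3 -m creep '[{"dx":0.001,"dy":-0.012,"dz":0,"rx":0,"ry":0,"rz":0,"grip":0.2},{"dx":0.002,"dy":-0.024,"dz":0,"rx":0,"ry":0,"rz":0,"grip":0.2},{"dx":0.003,"dy":-0.036,"dz":0,"rx":0,"ry":0,"rz":0,"grip":0.2},{"dx":0.004,"dy":-0.048,"dz":0,"rx":0,"ry":0,"rz":0,"grip":0.2},{"dx":0.005,"dy":-0.06,"dz":0,"rx":0,"ry":0,"rz":0,"grip":0.2}]'
python3 topm.py t13 320 440
```

```text
clock: 13.88
eef_pos: [510.3, -225.3, 14.8]
tool_rot: [3.14, -0.01, 1.66]
force: [-0.1, 1.0, -0.2]
width: 34.3
gripper_force: 0.0
clock: 14.5
eef_pos: [512.2, -248.9, 14.8]
tool_rot: [3.14, -0.01, 1.661]
force: [-0.2, 1.7, 0.6]
width: 34.1
gripper_force: 0.0
bbox [358 174  48  21 744]
far heading 5.02 mid line x 515.7 at y -363.0 lane off -3.8 36
near heading 7.34 mid line x 523.9 at y -372.0 lane off 3.5 36
-y end y -439.4
```

```bash
python3 -m creep '[{"dx":0.001,"dy":-0.005,"dz":0,"rx":0,"ry":0,"rz":0,"grip":0.2},{"dx":0.001,"dy":-0.01,"dz":0,"rx":0,"ry":0,"rz":0,"grip":0.2},{"dx":0.001,"dy":-0.015,"dz":0,"rx":0,"ry":0,"rz":0,"grip":0.2},{"dx":0.002,"dy":-0.02,"dz":0,"rx":0,"ry":0,"rz":0,"grip":0.2},{"dx":0.002,"dy":-0.025,"dz":0,"rx":0,"ry":0,"rz":0,"grip":0.2}]'
python3 -m creep '[{"dx":0,"dy":-0.003,"dz":0,"rx":0,"ry":0,"rz":0,"grip":0.2},{"dx":0,"dy":-0.006,"dz":0,"rx":0,"ry":0,"rz":0,"grip":0.2},{"dx":0.001,"dy":-0.009,"dz":0,"rx":0,"ry":0,"rz":0,"grip":0.2},{"dx":0.001,"dy":-0.012,"dz":0,"rx":0,"ry":0,"rz":0,"grip":0.2},{"dx":0.001,"dy":-0.015,"dz":0,"rx":0,"ry":0,"rz":0,"grip":0.2}]'
python3 topm.py t14 320 440
```

```text
clock: 15.18
eef_pos: [513.0, -258.7, 14.8]
tool_rot: [3.14, -0.01, 1.661]
force: [-0.1, 1.9, -0.7]
width: 34.4
gripper_force: 0.0
clock: 15.8
eef_pos: [513.4, -264.7, 14.8]
tool_rot: [3.14, -0.01, 1.661]
force: [0.7, 2.3, 1.0]
width: 34.3
gripper_force: 0.0
bbox [363 173  47  22 714]
far heading 4.23 mid line x 517.9 at y -388.0 lane off -4.0 30
near heading 5.86 mid line x 527.2 at y -399.0 lane off 4.4 30
-y end y -450.7
```

```bash
python3 -m creep '[{"dx":0,"dy":-0.002,"dz":0,"rx":0,"ry":0,"rz":0,"grip":0.2},{"dx":0,"dy":-0.004,"dz":0,"rx":0,"ry":0,"rz":0,"grip":0.2},{"dx":0,"dy":-0.006,"dz":0,"rx":0,"ry":0,"rz":0,"grip":0.2},{"dx":0,"dy":-0.008,"dz":0,"rx":0,"ry":0,"rz":0,"grip":0.2},{"dx":0.001,"dy":-0.01,"dz":0,"rx":0,"ry":0,"rz":0,"grip":0.2}]'
```

```text
clock: 16.48
eef_pos: [513.3, -264.5, 14.4]
tool_rot: [3.141, -0.018, 1.662]
force: [-2.2, 10.0, 5.5]
width: 34.0
gripper_force: 0.0
```

```bash
python3 -m creep '[{"dx":0,"dy":-0.002,"dz":0,"rx":0,"ry":0,"rz":0,"grip":0.2},{"dx":0,"dy":-0.003,"dz":0,"rx":0,"ry":0,"rz":0,"grip":0.2},{"dx":0,"dy":-0.004,"dz":0,"rx":0,"ry":0,"rz":0,"grip":0.2},{"dx":0,"dy":-0.005,"dz":0,"rx":0,"ry":0,"rz":0,"grip":0.2},{"dx":0,"dy":-0.006,"dz":0,"rx":0,"ry":0,"rz":0,"grip":0.2}]'
```

```text
clock: 17.1
eef_pos: [513.3, -264.4, 14.1]
tool_rot: [3.141, -0.022, 1.663]
force: [-1.4, 13.8, 5.7]
width: 33.8
gripper_force: 0.0
```

Firm contact (14 N). I'll back off, rise, and measure the end gap from above.

```bash
python3 -m creep '[{"dx":0,"dy":0.03,"dz":0,"rx":0,"ry":0,"rz":0,"grip":0.2},{"dx":0,"dy":0.06,"dz":0.05,"rx":0,"ry":0,"rz":0,"grip":0.2},{"dx":0,"dy":0.06,"dz":0.2,"rx":0,"ry":0,"rz":0,"grip":0.2},{"dx":0,"dy":0.06,"dz":0.35,"rx":0,"ry":0,"rz":0,"grip":0.2},{"dx":0,"dy":0.06,"dz":0.5,"rx":0,"ry":0,"rz":0,"grip":0.2}]'
python3 -m creep '[{"dx":0,"dy":0,"dz":0.15,"rx":0,"ry":0,"rz":0,"grip":0.2},{"dx":0,"dy":0,"dz":0.25,"rx":0,"ry":0,"rz":0,"grip":0.2},{"dx":0,"dy":0,"dz":0.25,"rx":0,"ry":0,"rz":0,"grip":0.2},{"dx":0,"dy":0,"dz":0.25,"rx":0,"ry":0,"rz":0,"grip":0.2},{"dx":0,"dy":0,"dz":0.25,"rx":0,"ry":0,"rz":0,"grip":0.2}]'
python3 w.py w15
python3 - <<'E'
from h import *
d=np.load("pics/w15.npz");im=d["im"];m=mask(im,(82,90,60),(98,255,255))
ys,xs=np.nonzero(m[190:360,260:380]);print("teal rows",ys.min()+190,ys.max()+190,"cols",xs.min()+260,xs.max()+260)
xc=int(np.median(xs))+260;r=ys.max()+190
print(xc,[tuple(int(v) for v in im[q,xc]) for q in range(r-6,r+14)])
for col in(xc-10,xc,xc+10):
    rr=np.nonzero(m[190:360,col])[0];print(col,ray(d,[(col,rr.min()+190),(col,rr.max()+190.5)],62)[:,:2].round(1).tolist())
k=np.zeros_like(m);k[190:360,260:380]=m[190:360,260:380]
for row in range(215,330,20):
    c=np.nonzero(k[row])[0]
    if len(c): print(row,ray(d,[(c.min(),row),(c.max()+1,row)],62)[:,:2].round(1).tolist())
o=mask(im,*ORANGE);p=np.argwhere(o)[:,::-1];print("orange",len(p),p.min(0),p.max(0) ) if len(p) else 0
E
```

```text
clock: 17.73
eef_pos: [513.7, -247.7, 218.3]
tool_rot: [3.139, -0.008, 1.659]
force: [0.4, -0.2, 0.5]
width: 34.0
gripper_force: 0.0
clock: 18.35
eef_pos: [513.2, -246.6, 313.8]
tool_rot: [-3.141, -0.011, 1.66]
force: [0.4, 0.1, -0.8]
width: 34.3
gripper_force: 0.0
18.35 [ 513.2 -246.6  313.8] [-3.141 -0.011  1.66 ] 34.34880244909966 [[ 1.0000e+00  9.0000e-02  2.0000e-02  5.0639e+02]
 [ 9.0000e-02 -9.6000e-01 -2.5000e-01 -1.8388e+02]
 [-0.0000e+00  2.5000e-01 -9.7000e-01  4.5774e+02]
 [ 0.0000e+00  0.0000e+00  0.0000e+00  1.0000e+00]] 293.5908435955289
teal rows 190 304 cols 292 336
314 [(102, 170, 169), (93, 153, 153), (71, 114, 114), (50, 78, 78), (54, 88, 88), (77, 128, 128), (96, 149, 146), (108, 136, 131), (123, 124, 113), (158, 148, 133), (202, 190, 167), (230, 222, 200), (241, 235, 221), (244, 241, 229), (243, 239, 225), (219, 210, 188), (171, 162, 155), (153, 144, 145), (152, 144, 145), (152, 143, 145)]
304 [[495.7, -274.0], [509.8, -453.3]]
314 [[509.4, -272.8], [525.0, -451.9]]
324 [[523.2, -271.6], [540.3, -450.5]]
215 [[484.4, -311.4], [543.5, -306.0]]
235 [[488.0, -341.2], [545.2, -336.1]]
255 [[490.2, -372.4], [548.5, -367.1]]
275 [[494.0, -404.5], [551.9, -399.3]]
295 [[496.4, -438.0], [553.9, -432.8]]
orange 13 [259 125] [277 180]
```

Teal runs straight into the cream block with no dark gap and the end lies at y = -452, so the rack is home. Now I'll locate the orange arm.

Run:
```python
from h import *
d=np.load("pics/w15.npz");im=d["im"]
m=mask(im,(4,130,60),(20,255,255));k=np.zeros_like(m);k[90:230,200:300]=m[90:230,200:300]
n,l,s,_=cv2.connectedComponentsWithStats(k);print(s[1:][s[1:,4]>15])
p=np.argwhere(l==1+s[1:,4].argmax())[:,::-1]
for z in(34,52):
    w=ray(d,p,z)[:,:2];print(z,"ymax pt",w[w[:,1].argmax()].round(1),"ymin pt",w[w[:,1].argmin()].round(1),cv2.minAreaRect(w.astype(np.float32)))
for r in range(p[:,1].min(),p[:,1].max()+1,6):
    c=p[p[:,1]==r][:,0];print(r,c.min(),c.max(),ray(d,[(c.min(),r),(c.max()+1,r)],34)[:,:2].round(1).tolist())
```

```text
[[256 123  23  61 408]]
34 ymax pt [ 423.3 -190.6] ymin pt [ 450.2 -273.9] ((438.4792785644531, -231.66441345214844), (12.51077651977539, 88.1741714477539), 18.032880783081055)
52 ymax pt [ 426.9 -190.3] ymin pt [ 452.6 -270.1] ((441.3641662597656, -229.634521484375), (11.979315757751465, 84.42865753173828), 18.032846450805664)
123 257 258 [[421.9, -190.7], [424.7, -190.4]]
129 257 265 [[422.3, -198.8], [434.9, -197.7]]
135 258 267 [[424.0, -207.0], [438.1, -205.7]]
141 260 267 [[427.1, -215.0], [438.5, -214.0]]
147 264 269 [[433.2, -222.9], [441.7, -222.2]]
153 266 270 [[436.4, -231.2], [443.6, -230.5]]
159 267 272 [[438.2, -239.6], [446.9, -238.8]]
165 269 274 [[441.5, -248.0], [450.2, -247.2]]
171 271 276 [[444.9, -256.5], [453.6, -255.7]]
177 272 278 [[446.8, -265.2], [457.0, -264.3]]
183 274 275 [[450.2, -273.9], [453.1, -273.6]]
```

Run:
```python
import numpy as np
H=np.array([456.2,-277.4]);X=np.array([.9956,.094]);Y=np.array([-.094,.9956]);r=74
s=np.array([513.2,-246.6])
def P(f,g=0):
    d=np.cos(f)*X+np.sin(f)*Y;n=-np.sin(f)*X+np.cos(f)*Y
    return H+r*d+(2.5+14.5*abs(np.sin(f))+11*abs(np.cos(f))+g)*n
q0=P(1.79,14);print("start",q0.round(1),"delta units",((q0-s)/400).round(3))
prev=q0
for i,f in enumerate([1.7,1.55,1.4,1.25,1.1,.95,.8,.65,.5,.35,.2,.1,0.]):
    p=P(f);print(f,p.round(1),"step units",((p-prev)/400).round(3),"from start",((p-q0)/400).round(3));prev=p
```

```text
start [ 402.  -217.2] delta units [-0.278  0.074]
1.7 [ 422.  -209.3] step units [0.05 0.02] from start [0.05 0.02]
1.55 [ 433.6 -204.9] step units [0.029 0.011] from start [0.079 0.031]
1.4 [ 443.3 -202.2] step units [0.024 0.007] from start [0.103 0.038]
1.25 [ 453.6 -200.9] step units [0.026 0.003] from start [0.129 0.041]
1.1 [ 464.4 -201.1] step units [ 0.027 -0.001] from start [0.156 0.04 ]
0.95 [ 475.5 -203. ] step units [ 0.028 -0.005] from start [0.184 0.035]
0.8 [ 486.5 -206.8] step units [ 0.027 -0.01 ] from start [0.211 0.026]
0.65 [ 497.1 -212.5] step units [ 0.026 -0.014] from start [0.238 0.012]
0.5 [ 506.8 -220.1] step units [ 0.024 -0.019] from start [ 0.262 -0.007]
0.35 [ 515.4 -229.5] step units [ 0.021 -0.023] from start [ 0.284 -0.031]
0.2 [ 522.3 -240.5] step units [ 0.017 -0.027] from start [ 0.301 -0.058]
0.1 [ 525.9 -248.5] step units [ 0.009 -0.02 ] from start [ 0.31  -0.078]
0.0 [ 528.6 -257. ] step units [ 0.007 -0.021] from start [ 0.317 -0.1  ]
```

```bash
python3 -m creep '[{"dx":-0.1,"dy":0.03,"dz":0,"rx":0,"ry":0,"rz":0,"grip":1},{"dx":-0.2,"dy":0.06,"dz":0,"rx":0,"ry":0,"rz":0,"grip":1},{"dx":-0.278,"dy":0.074,"dz":-0.1,"rx":0,"ry":0,"rz":0,"grip":1},{"dx":-0.278,"dy":0.074,"dz":-0.25,"rx":0,"ry":0,"rz":0,"grip":1},{"dx":-0.278,"dy":0.074,"dz":-0.4,"rx":0,"ry":0,"rz":0,"grip":1}]'
python3 -m creep '[{"dx":0,"dy":0,"dz":-0.1,"rx":0,"ry":0,"rz":0,"grip":1},{"dx":0,"dy":0,"dz":-0.2,"rx":0,"ry":0,"rz":0,"grip":1},{"dx":0,"dy":0,"dz":-0.28,"rx":0,"ry":0,"rz":0,"grip":1},{"dx":0,"dy":0,"dz":-0.325,"rx":0,"ry":0,"rz":0,"grip":1},{"dx":0,"dy":0,"dz":-0.325,"rx":0,"ry":0,"rz":0,"grip":1}]'
```

```text
clock: 19.02
eef_pos: [402.4, -217.1, 153.2]
tool_rot: [3.14, -0.01, 1.661]
force: [1.7, 0.2, 0.6]
width: 0.0
gripper_force: 0.0
clock: 19.65
eef_pos: [401.3, -217.2, 23.5]
tool_rot: [-3.14, -0.012, 1.659]
force: [0.6, -0.7, 0.4]
width: 0.4
gripper_force: 0.0
```

```bash
python3 -m creep '[{"dx":0.025,"dy":0.01,"dz":0,"rx":0,"ry":0,"rz":0,"grip":1},{"dx":0.05,"dy":0.02,"dz":0,"rx":0,"ry":0,"rz":0,"grip":1},{"dx":0.065,"dy":0.026,"dz":0,"rx":0,"ry":0,"rz":0,"grip":1},{"dx":0.079,"dy":0.031,"dz":0,"rx":0,"ry":0,"rz":0,"grip":1},{"dx":0.091,"dy":0.035,"dz":0,"rx":0,"ry":0,"rz":0,"grip":1}]'
python3 -m creep '[{"dx":0.012,"dy":0.003,"dz":0,"rx":0,"ry":0,"rz":0,"grip":1},{"dx":0.025,"dy":0.005,"dz":0,"rx":0,"ry":0,"rz":0,"grip":1},{"dx":0.038,"dy":0.006,"dz":0,"rx":0,"ry":0,"rz":0,"grip":1},{"dx":0.052,"dy":0.006,"dz":0,"rx":0,"ry":0,"rz":0,"grip":1},{"dx":0.065,"dy":0.005,"dz":0,"rx":0,"ry":0,"rz":0,"grip":1}]'
python3 w.py w16 >/dev/null
python3 - <<'E'
from h import *
im=get_image("side");cv2.imwrite("pics/s16.png",im[:,:,::-1]);c=get_calibration("side")
m=mask(im,(4,150,90),(20,255,255));k=np.zeros_like(m);k[200:290,290:400]=m[200:290,290:400]
p=np.argwhere(k)[:,::-1];w=ray(c,p,34)[:,:2];print(len(p),cv2.minAreaRect(w.astype(np.float32)),w[w[:,1].argmax()],w[w[:,1].argmin()])
E
```

```text
clock: 20.27
eef_pos: [439.4, -203.3, 25.0]
tool_rot: [3.14, -0.01, 1.661]
force: [-0.5, 0.7, 0.3]
width: -0.1
gripper_force: 0.2
clock: 20.9
eef_pos: [465.4, -201.5, 24.8]
tool_rot: [3.14, -0.01, 1.661]
force: [0.3, 0.3, 0.4]
width: 0.2
gripper_force: 0.1
48 ((485.8604431152344, -326.1903076171875), (46.18092346191406, 263.96051025390625), 6.594811916351318) [ 493.6405294  -192.43142865] [ 521.64270949 -454.912738  ]
```

The arm's tip is at (494,-192), i.e. following at about 1.1 rad. Continue the arc.

```bash
python3 -m creep '[{"dx":0.014,"dy":-0.002,"dz":0,"rx":0,"ry":0,"rz":0,"grip":1},{"dx":0.028,"dy":-0.005,"dz":0,"rx":0,"ry":0,"rz":0,"grip":1},{"dx":0.042,"dy":-0.009,"dz":0,"rx":0,"ry":0,"rz":0,"grip":1},{"dx":0.055,"dy":-0.014,"dz":0,"rx":0,"ry":0,"rz":0,"grip":1},{"dx":0.069,"dy":-0.02,"dz":0,"rx":0,"ry":0,"rz":0,"grip":1}]'
python3 -m creep '[{"dx":0.013,"dy":-0.008,"dz":0,"rx":0,"ry":0,"rz":0,"grip":1},{"dx":0.025,"dy":-0.017,"dz":0,"rx":0,"ry":0,"rz":0,"grip":1},{"dx":0.037,"dy":-0.027,"dz":0,"rx":0,"ry":0,"rz":0,"grip":1},{"dx":0.048,"dy":-0.038,"dz":0,"rx":0,"ry":0,"rz":0,"grip":1},{"dx":0.059,"dy":-0.051,"dz":0,"rx":0,"ry":0,"rz":0,"grip":1}]'
python3 -m creep '[{"dx":0.01,"dy":-0.011,"dz":0,"rx":0,"ry":0,"rz":0,"grip":1},{"dx":0.017,"dy":-0.024,"dz":0,"rx":0,"ry":0,"rz":0,"grip":1},{"dx":0.022,"dy":-0.034,"dz":0,"rx":0,"ry":0,"rz":0,"grip":1},{"dx":0.026,"dy":-0.044,"dz":0,"rx":0,"ry":0,"rz":0,"grip":1},{"dx":0.029,"dy":-0.054,"dz":0,"rx":0,"ry":0,"rz":0,"grip":1}]'
```

```text
clock: 21.62
eef_pos: [492.9, -209.7, 24.8]
tool_rot: [3.14, -0.01, 1.661]
force: [-1.0, 0.2, -0.3]
width: -0.5
gripper_force: 0.1
clock: 22.25
eef_pos: [516.5, -230.2, 24.8]
tool_rot: [3.14, -0.01, 1.66]
force: [-0.5, 1.1, -0.5]
width: 0.1
gripper_force: 0.1
clock: 22.88
eef_pos: [527.8, -251.8, 24.9]
tool_rot: [3.14, -0.01, 1.66]
force: [-0.9, -0.2, 0.7]
width: -0.1
gripper_force: 0.1
```

Now the last few millimetres straight in until a firm stop is felt.

```bash
python3 -m creep '[{"dx":0.001,"dy":-0.004,"dz":0,"rx":0,"ry":0,"rz":0,"grip":1},{"dx":0.001,"dy":-0.007,"dz":0,"rx":0,"ry":0,"rz":0,"grip":1},{"dx":0.001,"dy":-0.01,"dz":0,"rx":0,"ry":0,"rz":0,"grip":1},{"dx":0.001,"dy":-0.012,"dz":0,"rx":0,"ry":0,"rz":0,"grip":1},{"dx":0.001,"dy":-0.014,"dz":0,"rx":0,"ry":0,"rz":0,"grip":1}]'
```

```text
clock: 23.5
eef_pos: [528.2, -257.1, 24.9]
tool_rot: [3.14, -0.01, 1.66]
force: [0.0, 0.1, -0.8]
width: -0.0
gripper_force: 0.1
```

```bash
python3 -m creep '[{"dx":0,"dy":-0.002,"dz":0,"rx":0,"ry":0,"rz":0,"grip":1},{"dx":0,"dy":-0.004,"dz":0,"rx":0,"ry":0,"rz":0,"grip":1},{"dx":0,"dy":-0.006,"dz":0,"rx":0,"ry":0,"rz":0,"grip":1},{"dx":0,"dy":-0.008,"dz":0,"rx":0,"ry":0,"rz":0,"grip":1},{"dx":0,"dy":-0.01,"dz":0,"rx":0,"ry":0,"rz":0,"grip":1}]'
```

```text
clock: 24.12
eef_pos: [528.3, -257.4, 24.7]
tool_rot: [3.14, -0.017, 1.662]
force: [-0.1, 8.8, 5.9]
width: -0.1
gripper_force: 4.6
```

Firm stop exactly at the predicted shut position. Withdraw and check.

```bash
python3 -m creep '[{"dx":0,"dy":0.02,"dz":0,"rx":0,"ry":0,"rz":0,"grip":1},{"dx":0,"dy":0.06,"dz":0,"rx":0,"ry":0,"rz":0,"grip":1},{"dx":0,"dy":0.08,"dz":0.12,"rx":0,"ry":0,"rz":0,"grip":1},{"dx":0,"dy":0.08,"dz":0.27,"rx":0,"ry":0,"rz":0,"grip":1},{"dx":0,"dy":0.08,"dz":0.42,"rx":0,"ry":0,"rz":0,"grip":1}]'
python3 -m creep '[{"dx":0,"dy":0.05,"dz":0.15,"rx":0,"ry":0,"rz":0,"grip":1},{"dx":0,"dy":0.05,"dz":0.3,"rx":0,"ry":0,"rz":0,"grip":1},{"dx":0,"dy":0.05,"dz":0.3,"rx":0,"ry":0,"rz":0,"grip":1},{"dx":0,"dy":0.05,"dz":0.3,"rx":0,"ry":0,"rz":0,"grip":1},{"dx":0,"dy":0.05,"dz":0.3,"rx":0,"ry":0,"rz":0,"grip":1}]'
python3 w.py w17
python3 - <<'E'
from h import *
d=np.load("pics/w17.npz");im=d["im"]
m=mask(im,(4,130,60),(20,255,255));n,l,s,_=cv2.connectedComponentsWithStats(m);print(s[1:][s[1:,4]>30])
for i in range(1,n):
    if s[i,4]>30:
        w=ray(d,np.argwhere(l==i)[:,::-1],34)[:,:2];print(cv2.minAreaRect(w.astype(np.float32)),w[w[:,0].argmin()],w[w[:,0].argmax()])
t=mask(im,(82,90,60),(98,255,255));t[:, :260]=0;t[:,380:]=0
for col in(300,310,320,330):
    r=np.nonzero(t[150:,col])[0]+150
    if len(r):print(col,ray(d,[(col,r.min()),(col,r.max()+.5)],62)[:,:2].round(1).tolist(),[int(im[r.max()+q,col].sum()) for q in range(0,6)])
# bystanders / caps: compare side images start vs now
a=cv2.imread("pics/side0.png");b=get_image("side")[:,:,::-1];D=(cv2.absdiff(a,b).max(2)>60).astype(np.uint8)
n,l,s,c=cv2.connectedComponentsWithStats(cv2.morphologyEx(D,cv2.MORPH_OPEN,np.ones((2,2))))
print([(tuple(c[i].round().astype(int).tolist()),int(s[i,4])) for i in range(1,n) if s[i,4]>12])
a=cv2.imread("pics/side0.png")[:,:,::-1]
E
```

```text
clock: 24.75
eef_pos: [528.0, -228.4, 194.3]
tool_rot: [3.141, -0.01, 1.661]
force: [2.2, -0.8, 0.4]
width: 0.1
gripper_force: 0.0
clock: 25.38
eef_pos: [527.5, -208.4, 311.4]
tool_rot: [-3.141, -0.011, 1.66]
force: [-0.9, 0.5, -0.1]
width: -0.0
gripper_force: 0.0
25.375 [ 527.5 -208.4  311.4] [-3.141 -0.011  1.66 ] -0.001311497230413812 [[ 1.0000e+00  9.0000e-02  2.0000e-02  5.2083e+02]
 [ 9.0000e-02 -9.6000e-01 -2.5000e-01 -1.4567e+02]
 [-0.0000e+00  2.5000e-01 -9.7000e-01  4.5532e+02]
 [ 0.0000e+00  0.0000e+00  0.0000e+00  1.0000e+00]] 293.5908435955289
[[269 205  60  12 467]]
((503.4953308105469, -273.6766357421875), (88.3838882446289, 17.16715431213379), 5.187978744506836) [ 459.39710614 -275.29238798] [ 547.99785748 -275.09516487]
300 [[507.2, -271.5], [510.2, -311.2]] [323, 188, 98, 92, 95, 92]
310 [[521.4, -273.2], [523.1, -293.2]] [303, 269, 267, 269, 268, 268]
320 [[535.6, -273.4], [551.8, -448.0]] [340, 393, 383, 404, 423, 327]
[((122, 34), 1305), ((157, 34), 1754), ((364, 8), 455), ((194, 11), 53), ((194, 24), 45), ((362, 37), 58), ((113, 55), 642), ((359, 54), 166), ((186, 67), 118), ((362, 105), 1721), ((364, 72), 22), ((131, 85), 62), ((168, 123), 427), ((134, 127), 90), ((142, 150), 1013), ((111, 135), 29), ((103, 146), 21), ((262, 147), 15), ((104, 152), 13), ((303, 175), 504), ((168, 165), 19), ((167, 177), 36), ((142, 176), 132), ((205, 205), 72), ((205, 218), 32), ((332, 233), 166), ((381, 248), 770), ((351, 240), 29), ((372, 258), 101)]
```

The arm lies at 5.2°, square across the lane, with the rack unmoved behind it. In the side camera only the robot, rack and retainer have changed.

```bash
python3 -c "
from cell import ctrl;print(ctrl.finish_job())"
```

```text
the job is handed in; nothing more can be done
None
```

The rack is fully home against the end block and the orange retaining arm is shut behind it; the job was handed in at about 25 s, with the bystanders unmoved and the tubes not touched by the gripper.

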